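# Set the depth stop of a tube-capping press

### The job

On the small tube-capping press, swing the jam nut's lever anticlockwise until the nut is clearly loose (about an eighth of a turn), then turn the bar-headed stop screw clockwise by feel until its foot just bears lightly on the ram's pad. Swing the lever back clockwise until the nut is firmly tight, without overtightening, and let go. Leave the other things on the bench where they are.

Things in the scene. Friction and masses are not known exactly. Their poses are not given: they have to be found in the camera images.
- press: White tube-capping press, bolted down. Origin: underside of its base, on the vertical axis shared by stop screw, jam nut and ram; +x points from that axis to its column; its yaw varies. Base 200 x 150 x 15 mm (x -55 to +145). Column 45 x 60 mm at x = +95. Bracket over the ram 46 mm wide, x -21 to the column, top 100 mm above the bench; column no higher.
- nut_post (a point): Black upright post at the end of the jam nut's lever, 14 mm diameter, 36 mm tall, top 140 mm above the bench when tight. Point: on its axis, 14 mm below its top (grip or push here). It circles the screw's axis at 55 mm radius. Nut: 40 mm hexagon, 16 mm tall; lever 11 mm wide, 9 mm tall, below this point. Tight, the lever points about 150 degrees anticlockwise from the press's +x, seen from above.
- lock_nut (a joint): Turn of jam nut and lever, rad, + anticlockwise (loosening, rises 4 mm per rad when loose). Starts tight, -0.05 to 0.1; meets its washer at 0.33; clearly loose above 0.5; stop at 1.3. Loose it turns with 0.2 Nm. Tightening below 0.33 grows heavier: about 0.5 Nm (9 N at the post) puts 25 N on the washer, 0.8 Nm (15 N) 45 N; firm is 18 to 100 N. Breaking loose: 0.3 to 0.6 Nm. Stays where left.
- jam_nut: The jam nut's threaded body (the hexagon with its lever is one with it); origin on the screw's axis at the centre of the nut's underside, 104 mm above the bench. It rises and falls but this frame does not turn; read the turn from lock_nut.
- spring_washer: Steel spring washer between bracket and nut, 36 mm diameter, 4 mm thick; origin at the centre of its underside, 100 mm above the bench, on the screw's axis. The tight nut presses on it.
- screw_head (a point): Steel bar head of the stop screw, on top: a flat bar 38 mm long, 12 mm thick, 26 mm tall, from 147 to 173 mm above the bench, its height fixed. Point: on the screw's axis, 11 mm below the bar's top; its x axis runs along the bar, y across the thickness; both turn with the screw. The nut's post ends about 5 mm below the bar's underside when loose.
- stop_screw (a joint): Turn of the stop screw, rad, + clockwise from above, starts at 0. Its foot drops 4 mm per rad. Jammed (0.5 Nm) while the nut is tight. Nut loose, it turns with 0.2 Nm until the foot meets the pad after 0.35 to 1.25 rad (varies, found only by feel). From there the pad's push grows about 150 N per rad; each 10 N adds 0.04 Nm to the torque. Light is 2 to 35 N. Stays where left.
- ram_guide: Grey guide block of the ram on the base plate, 46 x 46 x 30 mm, under the bracket; origin at the centre of its underside, 15 mm above the bench, on the screw's axis. It carries the fixed steel ram (20 mm diameter) with a black rubber pad (24 mm diameter) on top, 68 to 72 mm above the bench, under the screw's round foot.
- green_rack: Bystander: green tube rack, 95 x 165 x 30 mm with a few small tubes standing 16 mm above it; origin at the centre of its underside.
- orange_rack: Bystander: orange tube rack, 80 x 170 x 28 mm, some tubes standing 16 mm above it; origin at the centre of its underside.
- tip_box: Bystander: lilac box of pipette tips, 83 x 118 x 62 mm; origin at the centre of its underside.
- vial_a: Bystander: small white-capped vial beside the press, 24 mm diameter, 45 mm tall; origin at the centre of its underside.
- vial_b: Bystander: white-capped vial beside the press, 26 mm diameter, 58 mm tall; origin at the centre of its underside.
- marker: Bystander: black marker pen lying near the press, 127 mm long, 12 mm thick; origin underneath it, about 43 mm from its plain end.
- beaker: Bystander: white beaker, 80 mm diameter, 100 mm tall; origin at the centre of its underside.
- pipette: Bystander: white and yellow pipette lying on the bench, 250 mm long, 34 mm tall; origin underneath the middle of its white body.

How it is judged:
On the way, in this order (a step that is already met when the one before it is completed fails the run):
1. the jam nut is swung loose, at least 0.5 rad anticlockwise of its tight mark (value of joint lock_nut above 0.5 rad), for 0.1 s.
2. with the nut still loose, the screw's foot bears on the ram's pad with more than 2 N (contact force between ram_guide and anything else above 2 N and value of joint lock_nut above 0.4 rad), for 0.2 s.
At the end, for the whole second after the job is handed in: The screw's foot bears on the ram's pad with 2 to 35 N and the jam nut is tight again, pressing its spring washer with 18 to 100 N; everything else stands where it stood, within 30 mm (contact force between ram_guide and anything else between 2 and 35 N and contact force between jam_nut and spring_washer between 18 and 100 N and distance of each of green_rack, orange_rack, tip_box, vial_a, vial_b, marker, beaker, pipette from where it was at the start of the episode below 0.03 m); the robot touches nothing.
It fails at once if the pad of the ram is squeezed with more than 60 N (contact force between ram_guide and anything else above 60 N).
It fails at once if the jam nut is overtightened: more than 100 N on its spring washer (contact force between jam_nut and spring_washer above 100 N).
It fails at once if a bystander is moved by more than 30 mm (distance of any of green_rack, orange_rack, tip_box, vial_a, vial_b, marker, beaker, pipette from where it was at the start of the episode above 0.03 m).
It also fails if it takes over 72 s, if anything falls off the work surface, if the arm or the gripper's body presses on something with over 40 N, if the wrist force passes 120 N, or if a joint passes its speed limit or range.

### The arm

A 7-joint arm with a two-finger parallel gripper is mounted at the origin on the work surface. World frame = base frame: x ahead of the robot, y to its left, z up, the work surface at z = 0. Lengths are in m, angles in rad, forces in N, time in s.
With the tool pointing down it reaches from about 0.425 to 1.025 m from the base axis. Payload 9.4 kg.
Tool frame: the origin (TCP) lies between the finger pads; the fingertips stand 14 mm ahead of it and the grasp point (between the pads) lies 5 mm behind it; z points along the fingers, y is the direction in which the jaws open and shut (so a half turn about z gives the same grasp; the last joint's range is limited). The gripper opens to 93 mm and grips with 3 to 60 N. Pads are 15 mm wide; open, the fingers measure 128 mm over their backs; the gripper's body (75 mm by 188 mm) begins 65 mm behind the grasp point.
Start: joints at [1.164, 0.599, -0.003, 1.599, 0.002, 0.943, -0.08], TCP at [0.235, -0.686, 0.197] pointing down, gripper open.
Joint ranges: [-2.57, 2.57], [-0.35, 1.97], [-1.29, 1.29], [0.11, 2.56], [-1.05, 4.19], [0.11, 1.86], [-2.63, 2.63]. Speed limits (rad/s): [2.22, 2.22, 3.01, 3.01, 3.14, 3.14, 3.14].

### API

Orientations are given as a rotation vector (axis times angle).
In Python, from bench import ctrl gives the robot as it stands.
- The arm moves only by the tool jog_arm, never from a script. Its argument "commands" is one flat list of numbers, 6 for each row, row after row: the shift along the tool's x, y, z in cm, then the turn, a rotation vector about the tool's x, y, z in units of 6 degrees (1.0 is 6 degrees). In form: [tx, ty, tz, rx, ry, rz, tx, ty, tz, rx, ry, rz, ...]. A call has 1 to 20 rows; each row shifts and turns the commanded pose from where the row before left it, along the tool's axes as they then stand; what a row does not reach is not made up. A row lasts 1/8 s, in which the tool goes at most 62.5 mm and 10.7 degrees, less where a joint would pass 70% of its speed; a pose out of reach is approached as far as the arm can. A call with a gripper value outside its range is refused whole. "gripper" is the closure, from 0 (fully open) to 1 (shut), set as the call begins (left out, the last holds). The fingers move at their own pace and stop on an object; "grip_force" is the grip in N (left out, the last holds). Time passes only in rows, so rows that do not move let the fingers close. It gives the time, the measured TCP pose, the force and the opening at its end, in the units of the state.
- ctrl.get_state(): the state, without advancing time (a new reading comes with each control period).
- ctrl.capture(name): name is "scene" or "top" or "wrist"; returns a dict with "img" (384x512x3 uint8, blue, green, red), "vertical_fov" (degrees; the focal length in pixels is half the picture's height over the tangent of half this angle, whatever the lens; pixels are square), "cx", "cy" (the principal point, pixels), "T" (4x4, takes a point from camera to world coordinates). Camera axes: x right, y up, looking along -z (the intrinsics and any distortion apply to the point x, -y, -z); pixel columns grow to the right and rows downward; lengths in m; the calibration is good to about 2 mm. A picture is of the moment at which its call begins. There is no depth.
- ctrl.close_job(): hands the job in, once; it reports no verdict.
Trained networks look in a picture, given as the dict that the camera call returned (one of the last four; its "shot" number tells which), for a name from the list of things; names that differ only in an ending like _2 or _b are one class to them, and where a whole thing is asked for, a point or a joint stands for the part that bears it (a point fixed in the world has none). Each returns a list of dicts, best first, with "confidence" (0 to 1); they miss things now and then, are a little off and sometimes report something else, mostly with a low value. They report only what shows in the picture. A call takes as long as a camera call.
- ctrl.silhouettes(picture, query): "region" (384x512 bool, what is visible of it) and "centre" ([column, row] in pixels, amid what is visible of it).
The state is a dict: "time": time; "joint_pos": joint angles; "qvel": joint speeds; "tau": joint torques, N m; "tcp_pos": TCP position; "ee_rot": TCP orientation; "force": force on the tool from outside, world axes, zero at the start; "torque": the same for the moment, N m; "gripper_width": finger opening in m.
Only numpy, scipy, OpenCV 4.12 (cv2) and the standard library are available. Lean on these libraries where they do the work, as an engineer would, in place of code of your own. Each camera call takes 0.05 s, during which the arm holds its last target. There are 200 camera calls.

## Working session

There is one attempt and no reset: what is moved stays moved. The work goes in short steps, Python scripts to look and compute and a tool call to move; the robot and the scene stay as the last step left them, time stands still between calls to the robot, and variables do not carry over. Pictures are saved under pics/ and viewed, about 8 in all and at most 12, crops included, and the job is handed in when it is done.

Besides the shell and the picture viewer there is one more tool, called after "Call:" as a command line: name --argument value ..., lists and objects as JSON in quotes. jog_arm: Moves the arm, as the interface text tells. Its arguments: {"type":"object","properties":{"commands":{"type":"array"},"gripper":{"type":"number"},"grip_force":{"type":"number"}},"required":["commands"]}

```bash
mkdir -p pics; ls
cat > h.py <<'E'
import numpy as np, cv2
from bench import ctrl
from scipy.spatial.transform import Rotation as R
def f(p): return 192/np.tan(np.radians(p["vertical_fov"])/2)
def ray(p,uv,z):
    F=f(p); d=p["T"][:3,:3]@np.array([(uv[0]-p["cx"])/F,-(uv[1]-p["cy"])/F,-1]); o=p["T"][:3,3]
    return o+d*(z-o[2])/d[2]
def proj(p,X):
    c=p["T"][:3,:3].T@(np.array(X)-p["T"][:3,3]); F=f(p)
    return np.array([p["cx"]+F*c[0]/-c[2],p["cy"]-F*c[1]/-c[2]])
E
python3 - <<'E'
from h import *
ims=[]
for n in ["scene","top"]:
    p=ctrl.capture(n); p["T"]=np.array(p["T"])
    print(n,p.keys(),p["vertical_fov"],p["cx"],p["cy"],p["T"].round(3).tolist())
    cv2.imwrite(f"pics/{n}0.png",cv2.resize(p["img"],None,fx=1.5,fy=1.5))
    for q,z in [("nut_post",.13),("screw_head",.16),("press",.05),("jam_nut",.11)]:
        for r in ctrl.silhouettes(p,q)[:2]:
            print(q,r["confidence"],np.round(r["centre"],1),r["region"].sum(),ray(p,r["centre"],z).round(3))
s=ctrl.get_state(); print(s)
E
```

```text
pics
scene dict_keys(['img', 'vertical_fov', 'cx', 'cy', 'T', 'shot']) 51.626590948749616 258.8436216986127 193.53672113516413 [[0.73, -0.38, 0.568, 1.204], [0.683, 0.427, -0.592, -0.645], [-0.017, 0.82, 0.572, 0.772], [0.0, 0.0, 0.0, 1.0]]
screw_head 0.75 [240.4 211.3] 199 [ 0.616 -0.1    0.16 ]
press 0.73 [252.4 254.3] 3917 [ 0.665 -0.111  0.05 ]
jam_nut 0.74 [231.9 223.8] 216 [ 0.59  -0.108  0.11 ]
top dict_keys(['img', 'vertical_fov', 'cx', 'cy', 'T', 'shot']) 43.703062414826825 259.17910091985254 189.733792653293 [[0.014, 0.989, -0.15, 0.374], [-1.0, 0.015, 0.001, -0.004], [0.004, 0.15, 0.989, 1.41], [0.0, 0.0, 0.0, 1.0]]
nut_post 0.59 [293.9 188.8] 150 [ 0.573 -0.1    0.13 ]
screw_head 0.56 [298.4 175.6] 114 [ 0.604 -0.109  0.16 ]
press 0.57 [289.9 171.1] 3325 [ 0.637 -0.094  0.05 ]
{'time': 0.5, 'joint_pos': array([ 1.16427532,  0.59934489, -0.0025031 ,  1.59946414,  0.00181275,
        0.9428743 , -0.07982185]), 'qvel': array([-0.00043459, -0.00060915, -0.0031644 , -0.00057565,  0.00099251,
        0.00038397,  0.00130303]), 'tau': array([-1.64434910e-03, -7.64189601e+01,  1.49488941e+00, -2.52505606e+01,
       -5.24007145e-02,  1.11339430e-02,  8.91044192e-05]), 'tcp_pos': array([ 0.23478479, -0.6858941 ,  0.19696229]), 'ee_rot': array([-3.09889666e+00, -5.15740209e-01,  1.17304123e-04]), 'force': array([0.56956205, 0.57264716, 0.19202802]), 'torque': array([-0.017707  , -0.00726022, -0.00841593]), 'gripper_width': 0.09341058133113701}
```

View pics/scene0.png

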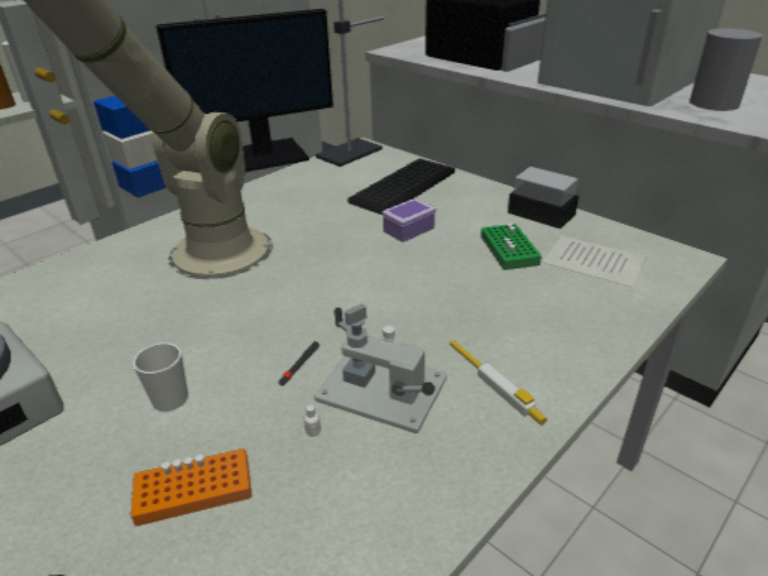

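Run:
```python
import cv2
im=cv2.imread("pics/top0.png"); a=im[150:400,300:560]; cv2.imwrite("pics/top0c.png",cv2.resize(a,None,fx=2.4,fy=2.4,interpolation=cv2.INTER_CUBIC))
```

```text
(no output)
```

View pics/top0c.png

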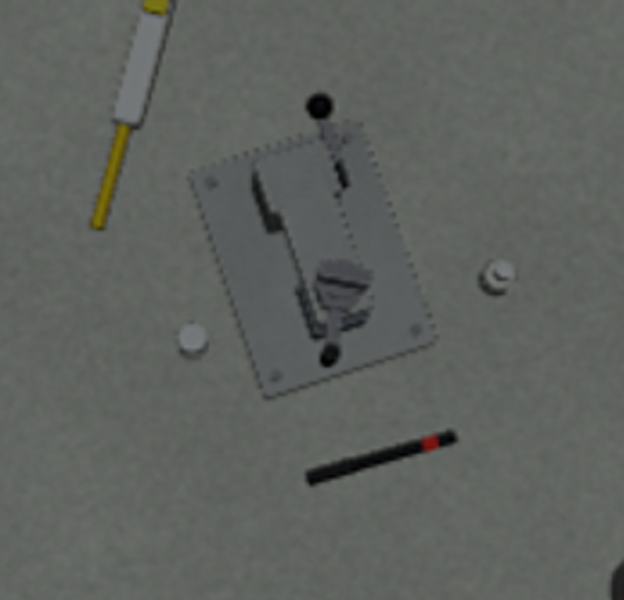

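The pictures show the press mid-bench at about x 0.6, y -0.1. In the top crop the post is at (330,355), the bar head at (342,283) and the base edge points to a yaw of about 19°. Next I'll move the wrist over it for a closer look.

Call:
jog_arm --commands '[3.5,-3,-1,0,0,0,4,-3.4,-1,0,0,0,4,-3.4,-1,0,0,0,4,-3.4,-1,0,0,0,4,-3.4,-1,0,0,0,4,-3.4,-1,0,0,0,4,-3.4,-1,0,0,0,4,-3.4,-1,0,0,0,4,-3.4,-1,0,0,0,4,-3.4,-1,0,0,0,4,-3.4,-1,0,0,0,3.5,-3.4,-1,0,0,0,2,-2,-1,0,0,0,0,0,0,0,0,0]' --gripper 0.45

```text
time: 2.25
tcp_pos: [0.5623, -0.1235, 0.3277]
ee_rot: [-3.098, -0.522, -0.003]
force: [0.4, -0.1, 0.1]
gripper_width: 0.0512
```

Run:
```python
from h import *
s=ctrl.get_state(); print(s["time"],s["tcp_pos"],s["ee_rot"],s["force"],s["torque"],s["gripper_width"])
p=ctrl.capture("wrist"); np.save("w1.npy",p,allow_pickle=True)
print(p["T"],p["cx"],p["cy"],p["vertical_fov"])
for q,z in [("nut_post",.133),("screw_head",.165),("jam_nut",.11)]:
    for r in ctrl.silhouettes(p,q)[:2]:
        print(q,r["confidence"],np.round(r["centre"],1),r["region"].sum(),ray(p,r["centre"],z).round(4))
cv2.imwrite("pics/w1.png",cv2.resize(p["img"],None,fx=1.5,fy=1.5,interpolation=cv2.INTER_CUBIC))
```

```text
2.25 [ 0.56227778 -0.12354809  0.32769353] [-3.09759066e+00 -5.22138949e-01 -2.67447284e-03] [ 0.37375803 -0.08035662  0.14955884] [ 0.00135855  0.05090016 -0.01714091] 0.05121401404501921
[[ 3.27660417e-01  9.04676278e-01  2.72395821e-01  6.38072230e-01]
 [-9.44795517e-01  3.13659001e-01  9.47600286e-02 -9.74581472e-02]
 [ 2.87748896e-04 -2.88407461e-01  9.57507730e-01  5.16486285e-01]
 [ 0.00000000e+00  0.00000000e+00  0.00000000e+00  1.00000000e+00]] 255.2167552517897 190.17978052334308 64.22201285539529
nut_post 0.6 [237.7 149.2] 415 [ 0.5726 -0.0969  0.133 ]
screw_head 0.56 [249.2 127.2] 562 [ 0.6061 -0.1015  0.165 ]
jam_nut 0.86 [236.1 153. ] 347 [ 0.5632 -0.0965  0.11  ]
```

View pics/w1.png

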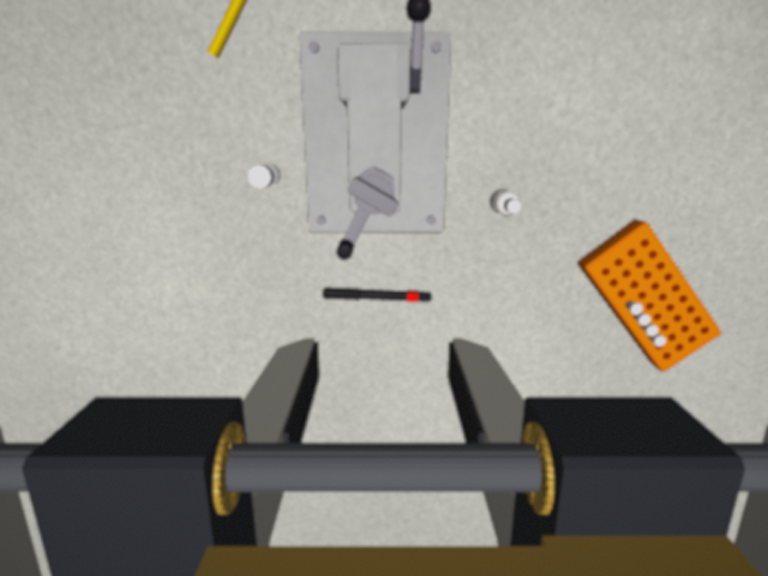

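The wrist view shows the press aligned with the tool. The bar head is near (373,190) running diagonally, and the post top is at (345,247). I'll crop to refine.

Run:
```python
from h import *
p=np.load("w1.npy",allow_pickle=True).item()
a=p["img"][95:185,205:315]; cv2.imwrite("pics/w1c.png",cv2.resize(a,None,fx=6.5,fy=6.5,interpolation=cv2.INTER_CUBIC))
```

```text
(no output)
```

View pics/w1c.png

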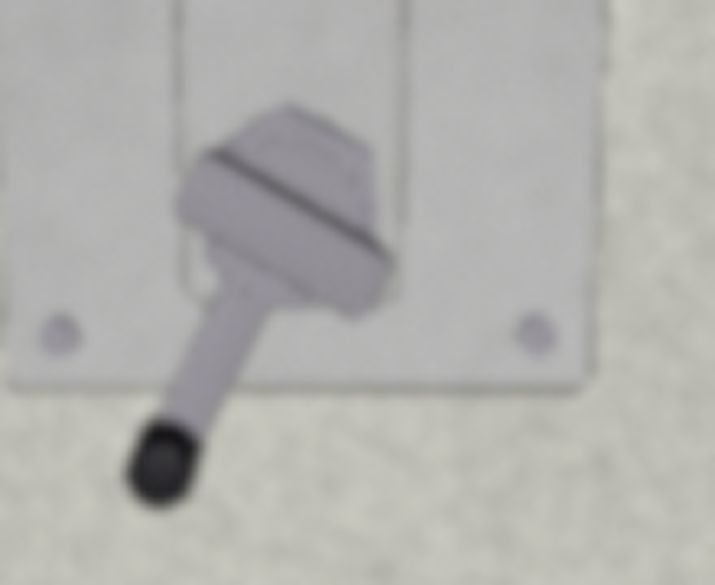

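Run:
```python
from h import *
p=np.load("w1.npy",allow_pickle=True).item()
g=lambda u,v,z: ray(p,(205+u/6.5-.42,95+v/6.5-.42),z)
h=[g(u,v,.173) for u,v in [(215,152),(390,262),(355,318),(180,210)]]
print("bar",np.round(h,4).tolist(),np.mean(h,0).round(4))
for a,b in [(0,1),(3,2),(0,3),(1,2)]:
    d=h[b]-h[a]; print(np.degrees(np.arctan2(d[1],d[0])),np.linalg.norm(d))
c=np.mean(h,0)
po=g(157,470,.140); d=po-c; print("post",po,np.degrees(np.arctan2(d[1],d[0])),np.hypot(*d[:2]))
for a,b in [((178,0),(183,150)),((405,0),(402,200))]:
    d=g(*a,.1)-g(*b,.1); print("brk",np.degrees(np.arctan2(d[1],d[0])))
l,r=g(183,150,.1),g(403,150,.1); print((l+r)/2,l-r)
d=g(60,335,.015)-g(535,335,.015); print("screws",np.degrees(np.arctan2(d[1],d[0])))
x=R.from_rotvec(ctrl.get_state()["ee_rot"]).as_matrix(); print(x.round(3))
```

```text
bar [[0.6121, -0.0862, 0.173], [0.6044, -0.1202, 0.173], [0.5934, -0.1178, 0.173], [0.601, -0.0836, 0.173]] [ 0.6027 -0.102   0.173 ]
-102.63898265028512 0.034855694127048614
-102.4576405739298 0.03496394881937765
166.69345147608354 0.01137765000257405
167.23651649221148 0.011266243062336997
post [ 0.54894309 -0.09326765  0.14      ] 170.81435647283507 0.05448969112378783
brk 19.871711865359558
brk 18.85683072533794
[ 0.61213022 -0.09877335  0.1       ] [-0.01471542  0.04243368  0.        ]
screws 109.12435072607869
[[ 0.947  0.322 -0.001]
 [ 0.322 -0.947 -0.001]
 [-0.001  0.    -1.   ]]
```

Call:
jog_arm --commands '[-0.3,-1.7,2,0,0,1.5,0,0,3,0,0,1.5,0,0,4,0,0,1.7,0,0,3,0,0,0,0,0,2,0,0,0,0,0,0,0,0,0]'

```text
time: 3.2
tcp_pos: [0.5513, -0.1121, 0.1856]
ee_rot: [3.131, -0.257, -0.005]
force: [-0.3, -0.8, 0.5]
gripper_width: 0.0513
```

```bash
cat > st.py <<'E'
from h import *
s=ctrl.get_state(); M=R.from_rotvec(s["ee_rot"]).as_matrix(); C=np.array([.603,-.102]); d=s["tcp_pos"][:2]-C
print("t",s["time"],"tcp",s["tcp_pos"].round(4),"F",s["force"].round(2),"T",s["torque"].round(3),"w",round(s["gripper_width"],4),"j7",s["joint_pos"][6].round(2))
print("tool y yaw",np.degrees(np.arctan2(M[1,1],M[0,1])).round(2),"zaxis",M[:,2].round(3),"polar",np.hypot(*d).round(4),np.degrees(np.arctan2(d[1],d[0])).round(1))
for n,q in [("post",(.549,-.0933)),("axis",C)]:
    print(n,"tool dx,dy cm",((np.array([*q,0])-[*s["tcp_pos"][:2],0])@M*100).round(2)[:2])
t=np.array([-d[1],d[0]])/np.hypot(*d); print("tangential F(ccw)",(s["force"][:2]@t).round(2))
E
python3 st.py
```

```text
t 3.2 tcp [ 0.5513 -0.1121  0.1856] F [-0.28 -0.8   0.46] T [ 0.053  0.001 -0.002] w 0.0513 j7 -1.67
tool y yaw -99.4 zaxis [-0.003 -0.    -1.   ] polar 0.0527 -169.0
post tool dx,dy cm [-0.53 -1.81]
axis tool dx,dy cm [ 4.94 -1.84]
tangential F(ccw) 0.73
```

Call:
jog_arm --commands '[-0.5,-1.8,0,0,0,0,0,0,2,0,0,0,0,0,2,0,0,0,0,0,1.8,0,0,0,0,0,0,0,0,0]'

```text
time: 3.82
tcp_pos: [0.5504, -0.0913, 0.1291]
ee_rot: [-3.131, 0.253, 0.001]
force: [-0.2, -0.3, 0.6]
gripper_width: 0.0513
```

Call:
jog_arm --commands '[0,0,0,0,0,0,0,0,0,0,0,0,0,0,0,0,0,0,0,0,0,0,0,0]' --gripper 1.0 --grip_force 15

```text
time: 4.32
tcp_pos: [0.5508, -0.0925, 0.1293]
ee_rot: [3.131, -0.255, 0.001]
force: [-0.7, 0.7, -0.2]
gripper_width: 0.0154
```

```bash
python3 st.py
python3 - <<'E'
from h import *
p=ctrl.capture("wrist"); a=p["img"][60:320,130:390]; cv2.imwrite("pics/w2.png",cv2.resize(a,None,fx=2.2,fy=2.2,interpolation=cv2.INTER_CUBIC))
E
```

```text
t 4.325 tcp [ 0.5508 -0.0925  0.1293] F [-0.7   0.71 -0.22] T [ 0.028  0.021 -0.027] w 0.0154 j7 -1.71
tool y yaw -99.31 zaxis [ 0. -0. -1.] polar 0.0531 169.6
post tool dx,dy cm [-0.17  0.11]
axis tool dx,dy cm [5.3 0.1]
tangential F(ccw) -0.58
```

View pics/w2.png

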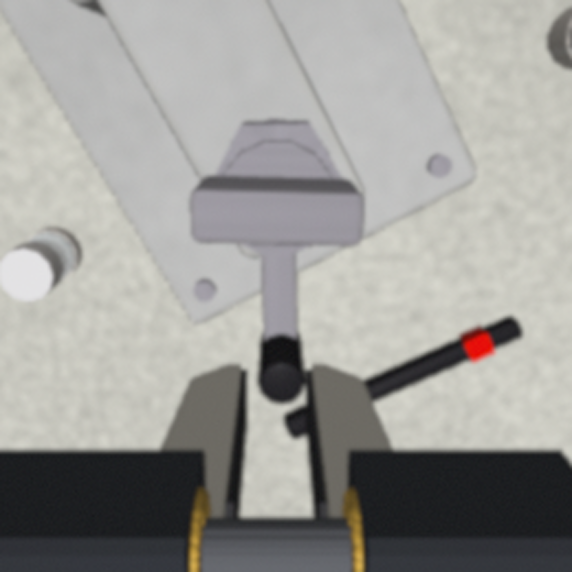

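Call:
jog_arm --commands '[0,0,0,0,0,0,0,0,0,0,0,0,0.01,0.29,-0.01,0,0,-0.5,0.01,0.29,-0.01,0,0,-0.5,0.01,0.29,-0.01,0,0,-0.5,0.01,0.29,-0.01,0,0,-0.5,0.01,0.29,-0.01,0,0,-0.5,0.01,0.29,-0.01,0,0,-0.5]' --grip_force 40

```text
time: 5.38
tcp_pos: [0.5507, -0.1098, 0.1295]
ee_rot: [-3.132, -0.241, 0.0]
force: [0.8, 0.6, 0.1]
gripper_width: 0.0005
```

```bash
python3 st.py
```

```text
t 5.375 tcp [ 0.5507 -0.1098  0.1295] F [0.76 0.59 0.1 ] T [0.043 0.029 0.057] w 0.0005 j7 -1.44
tool y yaw -81.21 zaxis [-0.  0. -1.] polar 0.0529 -171.5
post tool dx,dy cm [ 0.08 -1.66]
axis tool dx,dy cm [5.29 0.02]
tangential F(ccw) -0.47
```

Run:
```python
from h import *
p=ctrl.capture("wrist"); np.save("w3.npy",p,allow_pickle=True); a=p["img"][60:320,130:390]; cv2.imwrite("pics/w3.png",cv2.resize(a,None,fx=2.2,fy=2.2,interpolation=cv2.INTER_CUBIC))
s=ctrl.get_state(); t=s["tcp_pos"].copy(); t[2]-=.014; print("tip proj",proj(p,t), (proj(p,t)-[130,60])*2.2)
for q in ["nut_post","screw_head"]:
    for r in ctrl.silhouettes(p,q)[:1]: print(q,r["confidence"],r["centre"],ray(p,r["centre"],.13 if q=="nut_post" else .168))
```

```text
tip proj [255.48402704 216.04444573] [276.0648595  343.29778061]
nut_post 0.77 [240.1, 190.6] [ 0.57221965 -0.09701145  0.13      ]
screw_head 0.73 [254.2, 152.1] [ 0.60472706 -0.10129891  0.168     ]
```

View pics/w3.png

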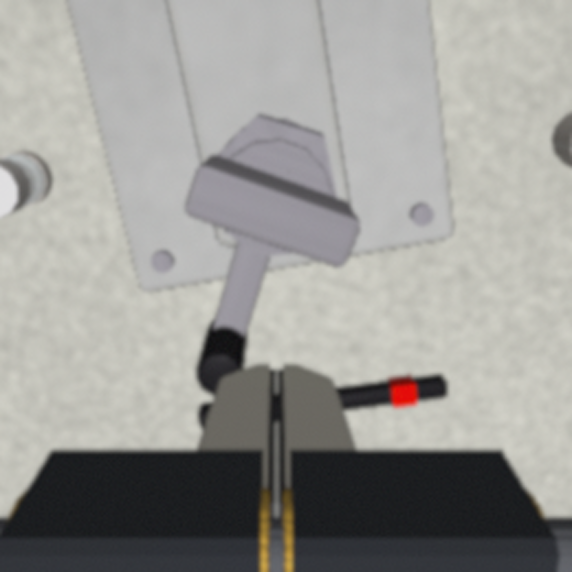

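Run:
```python
from h import *
p=np.load("w3.npy",allow_pickle=True).item(); print(p.keys())
for X in [(.549,-.0933,.140),(.549,-.0933,.104),(.603,-.102,.173)]: print(((proj(p,X)-[130,60])*2.2).round(0))
g=lambda u,v,z: ray(p,(130+u/2.2-.3,60+v/2.2-.3),z)
print("w3 post top",g(219,378,.14),"bar",g(272,213,.173))
s=ctrl.get_state(); M=R.from_rotvec(s["ee_rot"]).as_matrix()
print("tool in cam", (p["T"][:3,:3].T@(s["tcp_pos"]-p["T"][:3,3])).round(4))
q=np.load("w1.npy",allow_pickle=True).item()
t=ctrl.capture("top"); 
print("top post",ray(t,(291.7-.2,198.6-.2),.14),"bar",ray(t,(294.8,178.4),.173))
sc=ctrl.capture("scene"); c=proj(sc,(.56,-.1,.14)).astype(int); print(c, (proj(sc,(.549,-.0933,.14))-c+[45,40])*7,(proj(sc,s["tcp_pos"]+[0,0,-.014])-c+[45,40])*7)
np.save("sc.npy",sc,allow_pickle=True)
a=sc["img"][c[1]-40:c[1]+40,c[0]-45:c[0]+45]; cv2.imwrite("pics/sc.png",cv2.resize(a,None,fx=7,fy=7,interpolation=cv2.INTER_CUBIC))
```

```text
dict_keys(['img', 'vertical_fov', 'cx', 'cy', 'T', 'shot'])
[217. 372.]
[225. 328.]
[275. 215.]
w3 post top [ 0.54737487 -0.09400604  0.14      ] bar [ 0.60340719 -0.10109629  0.173     ]
tool in cam [-0.0003 -0.0224 -0.2039]
top post [ 0.54521724 -0.09282873  0.14      ] bar [ 0.59383249 -0.09896375  0.173     ]
[225 208] [313.93439607 265.81445304] [289.32111892 338.23114041]
```

View pics/sc.png

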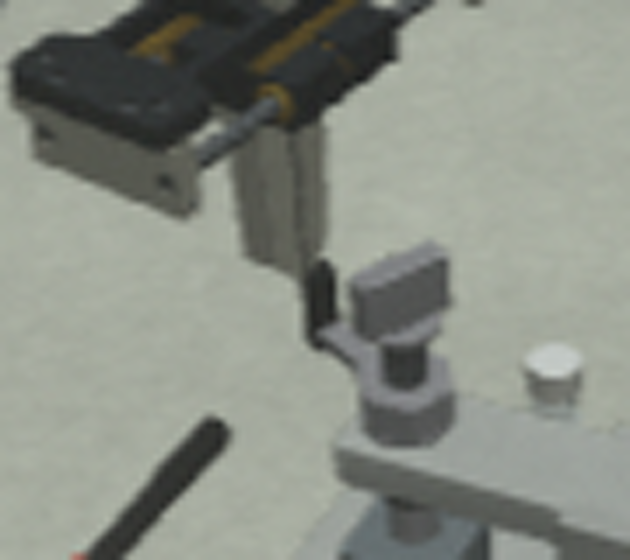

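Run:
```python
from h import *
p=np.load("w3.npy",allow_pickle=True).item(); sc=np.load("sc.npy",allow_pickle=True).item()
s=ctrl.get_state(); M=R.from_rotvec(s["ee_rot"]).as_matrix(); c=np.array([225,208])
for h in [.014,0,-.01,-.02]:
    X=s["tcp_pos"]+M@[.0075,0,h]; print(h,X.round(3),"scene",((proj(sc,X)-c+[45,40])*7).round(0),"wrist",((proj(p,X)-[130,60])*2.2).round(0))
print(s["joint_pos"])
# two-ray triangulation of seam tip & post top
def tri(a,b):
    out=[]
    L=[]
    for P,uv in ((p,a),(sc,b)):
        o=P["T"][:3,3]; d=ray(P,uv,.1)-o; d/=np.linalg.norm(d); L.append((np.eye(3)-np.outer(d,d),o))
    A=sum(l[0] for l in L); return np.linalg.solve(A,sum(l[0]@l[1] for l in L))
W=lambda u,v:(130+u/2.2,60+v/2.2)
S=lambda u,v:(c[0]-45+u/7,c[1]-40+v/7)
print("tip",tri(W(276,367),S(300,273)),"post",tri(W(219,378),S(320,262)),"barcorner? ", )
```

```text
0.014 [ 0.558 -0.109  0.116] scene [305. 345.] wrist [274. 321.]
0 [ 0.558 -0.109  0.13 ] scene [303. 316.] wrist [274. 337.]
-0.01 [ 0.558 -0.109  0.14 ] scene [301. 294.] wrist [274. 350.]
-0.02 [ 0.558 -0.109  0.15 ] scene [299. 273.] wrist [274. 364.]
[ 0.19476871  0.4960031  -0.14043513  2.03439898  0.11496325  0.61859684
 -1.44288366]
tip [ 0.55818136 -0.10888315  0.15020209] post [ 0.55041578 -0.09339389  0.14335559] barcorner?
```

Call:
jog_arm --commands '[0,-0.8,0,0,0,0,0,-0.9,0,0,0,0,0,0,0,0,0,1.5,0,0,0,0,0,1.5,0,0,0,0,0,0,0,0,0,0,0,0]' --gripper 0.45

```text
time: 6.38
tcp_pos: [0.5481, -0.0923, 0.1296]
ee_rot: [-3.132, 0.248, 0.0]
force: [0.7, 0.3, -0.1]
gripper_width: 0.0505
```

```bash
python3 st.py
```

```text
t 6.375 tcp [ 0.5481 -0.0923  0.1296] F [ 0.66  0.3  -0.07] T [ 0.05   0.035 -0.017] w 0.0505 j7 -1.71
tool y yaw -99.07 zaxis [-0.  0. -1.] polar 0.0557 170.0
post tool dx,dy cm [0.1  0.08]
axis tool dx,dy cm [5.57 0.09]
tangential F(ccw) -0.41
```

Fingertips sit about 34 mm higher than the stated TCP offset implies. I triangulated this from two cameras, and the empty closure agrees. I'll descend 33 mm slowly and grip.

Call:
jog_arm --commands '[0,0,1,0,0,0,0,0,1,0,0,0,0,0,0.7,0,0,0,0,0,0.6,0,0,0,0,0,0,0,0,0]'

```text
time: 7.0
tcp_pos: [0.5479, -0.0929, 0.096]
ee_rot: [3.131, -0.255, -0.002]
force: [-1.0, 0.6, -0.9]
gripper_width: 0.0512
```

Call:
jog_arm --commands '[0,0,0,0,0,0,0,0,0,0,0,0,0,0,0,0,0,0,0,0,0,0,0,0,0,0,0,0,0,0,0,0,0,0,0,0]' --gripper 1.0 --grip_force 40

```text
time: 7.75
tcp_pos: [0.5481, -0.0933, 0.0967]
ee_rot: [3.131, -0.255, -0.0]
force: [-0.9, -1.8, 1.8]
gripper_width: 0.0129
```

```bash
python3 st.py
```

```text
t 7.75 tcp [ 0.5481 -0.0933  0.0967] F [-0.92 -1.82  1.76] T [-0.397  0.103  0.008] w 0.0129 j7 -1.71
tool y yaw -99.32 zaxis [-0. -0. -1.] polar 0.0556 171.0
post tool dx,dy cm [ 0.09 -0.01]
axis tool dx,dy cm [ 5.56 -0.03]
tangential F(ccw) 1.94
```

Call:
jog_arm --commands '[0.01,0.29,0,0,0,-0.5,0.01,0.29,0,0,0,-0.5,0.01,0.29,0,0,0,-0.5,0.01,0.29,0,0,0,-0.5,0.01,0.29,0,0,0,-0.5,0.01,0.29,0,0,0,-0.5]'

```text
time: 8.5
tcp_pos: [0.5481, -0.1092, 0.0968]
ee_rot: [-3.131, -0.241, 0.0]
force: [-1.2, 1.9, 5.2]
gripper_width: 0.0127
```

```bash
python3 st.py
```

```text
t 8.5 tcp [ 0.5481 -0.1092  0.0968] F [-1.2   1.92  5.23] T [ 0.629  0.307 -0.098] w 0.0127 j7 -1.46
tool y yaw -81.18 zaxis [-0.     0.001 -1.   ] polar 0.0554 -172.5
post tool dx,dy cm [ 0.33 -1.56]
axis tool dx,dy cm [5.54 0.13]
tangential F(ccw) -2.06
```

Call:
jog_arm --commands '[0.01,0.29,-0.02,0,0,-0.5,0.01,0.29,-0.02,0,0,-0.5,0.01,0.29,-0.02,0,0,-0.5,0.01,0.29,-0.02,0,0,-0.5,0.01,0.29,-0.02,0,0,-0.5,0.01,0.29,-0.02,0,0,-0.5,0.01,0.29,-0.02,0,0,-0.5,0.01,0.29,-0.02,0,0,-0.5,0,0,0,0,0,0,0,0,0,0,0,0]'

```text
time: 9.75
tcp_pos: [0.5565, -0.1315, 0.0984]
ee_rot: [-3.015, -0.883, -0.0]
force: [-1.9, 0.4, 4.6]
gripper_width: 0.0129
```

```bash
python3 st.py
```

```text
t 9.75 tcp [ 0.5565 -0.1315  0.0984] F [-1.9   0.44  4.61] T [ 0.317  0.404 -0.07 ] w 0.0129 j7 -1.12
tool y yaw -57.37 zaxis [ 0.  0. -1.] polar 0.0551 -147.6
post tool dx,dy cm [ 1.43 -3.62]
axis tool dx,dy cm [5.51 0.03]
tangential F(ccw) -1.39
```

Call:
jog_arm --commands '[0,0,0,0,0,0,0,0,0,0,0,0,0,0,-1,0,0,0,0,0,-2,0,0,0,0,0,-3,0,0,0,0,0,-3,0,0,-1,0,0,0,0,0,0]' --gripper 0.55

```text
time: 10.62
tcp_pos: [0.5579, -0.1321, 0.1908]
ee_rot: [2.962, 1.04, 0.006]
force: [-0.3, 0.3, -1.1]
gripper_width: 0.0417
```

Call:
jog_arm --commands '[2.5,0,0,0,0,-1.5,2.6,0.6,0,0,0,-1.5,0,0,0,0,0,-1.7,0,0,0,0,0,-1.7,0,0,0,0,0,0]'

```text
time: 11.25
tcp_pos: [0.5975, -0.1011, 0.1873]
ee_rot: [-2.458, -1.954, 0.001]
force: [-1.0, 0.1, 0.3]
gripper_width: 0.0413
```

```bash
python3 st.py;  python3 - <<'E'
from h import *
p=ctrl.capture("wrist"); np.save("w4.npy",p,allow_pickle=True); a=p["img"][60:320,100:400]; cv2.imwrite("pics/w4.png",cv2.resize(a,None,fx=2.2,fy=2.2,interpolation=cv2.INTER_CUBIC))
s=ctrl.get_state()
E
```

```text
t 11.25 tcp [ 0.5975 -0.1011  0.1873] F [-1.03  0.11  0.33] T [-0.02  -0.009 -0.025] w 0.0413 j7 -0.48
tool y yaw -13.05 zaxis [-0.001  0.001 -1.   ] polar 0.0056 170.6
post tool dx,dy cm [-0.34 -4.9 ]
axis tool dx,dy cm [0.04 0.56]
tangential F(ccw) 0.06
```

View pics/w4.png

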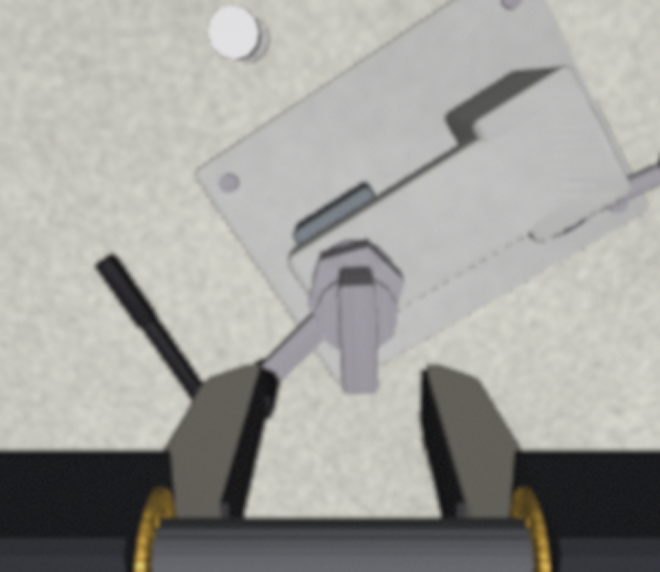

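The bar stands upright in this view, centred near (360,337), so the jaws are parallel to its faces. The post is clear at lower left. I'll check the centre.

Run:
```python
from h import *
p=np.load("w4.npy",allow_pickle=True).item()
s=ctrl.get_state(); M=R.from_rotvec(s["ee_rot"]).as_matrix()
g=lambda u,v: ray(p,(100+u/2.2-.3,60+v/2.2-.3),.173)
P=[g(*c) for c in [(340,285),(377,285),(378,391),(342,391)]]; m=np.mean(P,0); print(m,((m-s["tcp_pos"])@M*100).round(2))
for a,b in ((0,3),(1,2)): d=(P[b]-P[a])@M; print(d, np.degrees(np.arctan2(d[1],d[0])))
```

```text
[ 0.60293139 -0.10094374  0.173     ] [0.15 0.52 1.45]
[-3.65708355e-02  7.15734210e-04 -9.61310677e-06] 178.87879742820138
[-3.65657039e-02  9.67174473e-04 -9.90520268e-06] 178.48486171982742
```

Call:
jog_arm --commands '[0.1,0.55,0,0,0,0,0,0,2,0,0,0,0,0,2,0,0,0,0,0,1.5,0,0,0,0,0,0,0,0,0]'

```text
time: 11.92
tcp_pos: [0.6031, -0.1011, 0.1322]
ee_rot: [-2.457, -1.956, 0.002]
force: [-0.5, -0.4, -0.5]
gripper_width: 0.042
```

```bash
python3 st.py
```

```text
t 11.925 tcp [ 0.6031 -0.1011  0.1322] F [-0.5  -0.37 -0.48] T [-0.084 -0.048 -0.008] w 0.042 j7 -0.53
tool y yaw -12.94 zaxis [-0.002  0.    -1.   ] polar 0.001 81.2
post tool dx,dy cm [-0.46 -5.45]
axis tool dx,dy cm [-0.1   0.01]
tangential F(ccw) 0.44
```

Call:
jog_arm --commands '[0,0,0,0,0,0,0,0,0,0,0,0,0,0,0,0,0,0,0,0,0,0,0,0,0,0,0,0,0,0,0,0,0,0,0,0]' --gripper 1.0 --grip_force 40

```text
time: 12.68
tcp_pos: [0.6029, -0.1011, 0.1336]
ee_rot: [-2.457, -1.958, 0.002]
force: [-3.2, 0.8, 5.3]
gripper_width: 0.0118
```

```bash
python3 st.py
```

```text
t 12.675 tcp [ 0.6029 -0.1011  0.1336] F [-3.18  0.77  5.35] T [0.13  0.886 0.081] w 0.0118 j7 -0.53
tool y yaw -12.9 zaxis [-0.001 -0.    -1.   ] polar 0.0009 97.6
post tool dx,dy cm [-0.44 -5.43]
axis tool dx,dy cm [-0.08  0.03]
tangential F(ccw) 3.05
```

Call:
jog_arm --commands '[0,0,0,0,0,0.5,0,0,0,0,0,0.5,0,0,0,0,0,0.5,0,0,0,0,0,0.5]'

```text
time: 13.18
tcp_pos: [0.6029, -0.1011, 0.1336]
ee_rot: [-2.649, -1.688, 0.002]
force: [-4.1, 0.2, 5.8]
gripper_width: 0.0116
```

```bash
python3 st.py|head -2
```

```text
t 13.175 tcp [ 0.6029 -0.1011  0.1336] F [-4.1   0.17  5.78] T [0.13  0.897 0.254] w 0.0116 j7 -0.7
tool y yaw -24.98 zaxis [-0.001 -0.    -1.   ] polar 0.0009 97.2
```

Call:
jog_arm --commands '[0,0,0,0,0,0.5,0,0,0,0,0,0.5]'

```text
time: 13.42
tcp_pos: [0.6029, -0.1011, 0.1336]
ee_rot: [-2.734, -1.547, 0.002]
force: [-3.7, 1.2, 5.6]
gripper_width: 0.0115
```

```bash
python3 st.py|head -2
```

```text
t 13.425 tcp [ 0.6029 -0.1011  0.1336] F [-3.74  1.17  5.58] T [0.196 0.875 0.211] w 0.0115 j7 -0.78
tool y yaw -30.97 zaxis [-0.001 -0.    -1.   ] polar 0.0009 97.6
```

```bash
cat > tz.py <<'E'
from h import *
a=[];b=[]
for i in range(6):
    ctrl.capture("top"); s=ctrl.get_state(); a.append(s["torque"][2]); b.append(s["tau"][6])
M=R.from_rotvec(s["ee_rot"]).as_matrix(); y=np.degrees(np.arctan2(M[1,1],M[0,1]))
print("t",s["time"],"turn",np.radians(-12.9-y).round(3),"Tz",np.mean(a).round(4),"+-",np.std(a).round(3),"tau7",np.mean(b).round(4),np.std(b).round(3),"F",s["force"].round(1))
E
python3 tz.py
```

```text
t 13.725 turn 0.314 Tz 0.1073 +- 0.046 tau7 -0.1638 0.2 F [-3.9  1.   6.7]
```

Call:
jog_arm --commands '[0,0,0,0,0,0.5]'

```text
time: 13.85
tcp_pos: [0.6029, -0.1011, 0.1336]
ee_rot: [-2.773, -1.476, 0.001]
force: [-3.7, 0.8, 5.8]
gripper_width: 0.0116
```

```bash
python3 tz.py
```

```text
t 14.15 turn 0.366 Tz 0.1324 +- 0.04 tau7 -0.1523 0.215 F [-2.9  1.5  5.7]
```

Call:
jog_arm --commands '[0,0,0,0,0,0.5]'

```text
time: 14.28
tcp_pos: [0.6029, -0.1011, 0.1336]
ee_rot: [-2.81, -1.403, 0.001]
force: [-4.1, 1.1, 6.3]
gripper_width: 0.0118
```

```bash
python3 tz.py
```

```text
t 14.575 turn 0.419 Tz 0.1191 +- 0.046 tau7 -0.1522 0.215 F [-3.8  0.1  6.4]
```

Create q.py:
```python
from h import *
s=ctrl.get_state(); M=R.from_rotvec(s["ee_rot"]).as_matrix(); y=np.degrees(np.arctan2(M[1,1],M[0,1]))
print("t",s["time"].__round__(2),"turn",np.radians(-12.9-y).round(3),"Tz",s["torque"][2].round(3),"tau7",s["tau"][6].round(3),"Fz",s["force"][2].round(1))
```

```text
(no output)
```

Call:
jog_arm --commands '[0,0,0,0,0,0.5]'

```text
time: 14.7
tcp_pos: [0.6029, -0.1011, 0.1336]
ee_rot: [-2.846, -1.329, 0.001]
force: [-3.6, 1.0, 5.1]
gripper_width: 0.0117
```

```bash
python3 q.py
```

```text
t 14.7 turn 0.472 Tz 0.205 tau7 0.606 Fz 5.1
```

Call:
jog_arm --commands '[0,0,0,0,0,0.5]'

```text
time: 14.82
tcp_pos: [0.6029, -0.1011, 0.1336]
ee_rot: [-2.881, -1.253, 0.002]
force: [-3.9, 0.4, 5.6]
gripper_width: 0.0119
```

```bash
python3 q.py
```

```text
t 14.82 turn 0.525 Tz 0.206 tau7 0.345 Fz 5.6
```

Call:
jog_arm --commands '[0,0,0,0,0,0.5]'

```text
time: 14.95
tcp_pos: [0.6029, -0.1011, 0.1336]
ee_rot: [-2.912, -1.177, 0.002]
force: [-4.0, 0.3, 5.5]
gripper_width: 0.0119
```

```bash
python3 q.py
```

```text
t 14.95 turn 0.577 Tz 0.177 tau7 0.335 Fz 5.5
```

Call:
jog_arm --commands '[0,0,0,0,0,0.5]'

```text
time: 15.08
tcp_pos: [0.6029, -0.1011, 0.1336]
ee_rot: [-2.942, -1.101, 0.002]
force: [-3.9, -0.2, 5.1]
gripper_width: 0.0116
```

```bash
python3 q.py
```

```text
t 15.07 turn 0.63 Tz 0.198 tau7 0.335 Fz 5.1
```

Call:
jog_arm --commands '[0,0,0,0,0,0.5]'

```text
time: 15.2
tcp_pos: [0.6029, -0.1011, 0.1336]
ee_rot: [-2.97, -1.023, 0.002]
force: [-5.2, 1.1, 4.7]
gripper_width: 0.0118
```

```bash
python3 q.py
```

```text
t 15.2 turn 0.682 Tz 0.167 tau7 0.334 Fz 4.7
```

Call:
jog_arm --commands '[0,0,0,0,0,0.5]'

```text
time: 15.32
tcp_pos: [0.6029, -0.1011, 0.1336]
ee_rot: [-2.996, -0.945, 0.002]
force: [-4.4, 0.4, 5.9]
gripper_width: 0.0117
```

```bash
python3 q.py
```

```text
t 15.32 turn 0.734 Tz 0.21 tau7 0.333 Fz 5.9
```

Joint 7's torque is very steady at about 0.334 while the screw runs free, so it makes a clean contact signal.

Call:
jog_arm --commands '[0,0,0,0,0,0.5]'

```text
time: 15.45
tcp_pos: [0.6029, -0.1011, 0.1336]
ee_rot: [-3.02, -0.867, 0.002]
force: [-3.8, -0.3, 5.9]
gripper_width: 0.0117
```

```bash
python3 q.py
```

```text
t 15.45 turn 0.787 Tz 0.205 tau7 0.333 Fz 5.9
```

Call:
jog_arm --commands '[0,0,0,0,0,0.5]'

```text
time: 15.58
tcp_pos: [0.6029, -0.1011, 0.1336]
ee_rot: [-3.041, -0.787, 0.002]
force: [-3.7, -0.1, 4.8]
gripper_width: 0.0115
```

```bash
python3 q.py
```

```text
t 15.57 turn 0.839 Tz 0.193 tau7 0.332 Fz 4.8
```

Call:
jog_arm --commands '[0,0,0,0,0,0.5]'

```text
time: 15.7
tcp_pos: [0.6028, -0.1011, 0.1336]
ee_rot: [-3.061, -0.707, 0.002]
force: [-4.3, 0.9, 5.3]
gripper_width: 0.0117
```

```bash
python3 q.py
```

```text
t 15.7 turn 0.891 Tz 0.178 tau7 0.331 Fz 5.3
```

Call:
jog_arm --commands '[0,0,0,0,0,0.5]'

```text
time: 15.82
tcp_pos: [0.6029, -0.1011, 0.1336]
ee_rot: [-3.078, -0.627, 0.002]
force: [-4.4, 1.1, 4.7]
gripper_width: 0.0115
```

```bash
python3 q.py
```

```text
t 15.82 turn 0.944 Tz 0.153 tau7 0.331 Fz 4.7
```

Call:
jog_arm --commands '[0,0,0,0,0,0.5]'

```text
time: 15.95
tcp_pos: [0.6029, -0.1011, 0.1336]
ee_rot: [-3.094, -0.546, 0.002]
force: [-3.4, 0.5, 5.0]
gripper_width: 0.0115
```

```bash
python3 q.py
```

```text
t 15.95 turn 0.996 Tz 0.181 tau7 0.33 Fz 5.0
```

Call:
jog_arm --commands '[0,0,0,0,0,0.5]'

```text
time: 16.08
tcp_pos: [0.6029, -0.1011, 0.1336]
ee_rot: [-3.107, -0.465, 0.002]
force: [-4.2, 0.9, 5.6]
gripper_width: 0.0113
```

```bash
python3 q.py
```

```text
t 16.07 turn 1.049 Tz 0.239 tau7 0.325 Fz 5.6
```

Call:
jog_arm --commands '[0,0,0,0,0,0.5]'

```text
time: 16.2
tcp_pos: [0.6028, -0.1011, 0.1336]
ee_rot: [-3.118, -0.384, 0.002]
force: [-4.4, 0.4, 5.1]
gripper_width: 0.0115
```

```bash
python3 q.py
```

```text
t 16.2 turn 1.101 Tz 0.211 tau7 0.294 Fz 5.1
```

Call:
jog_arm --commands '[0,0,0,0,0,0.5]'

```text
time: 16.32
tcp_pos: [0.6029, -0.1011, 0.1336]
ee_rot: [-3.127, -0.302, 0.002]
force: [-3.0, 0.0, 5.9]
gripper_width: 0.0117
```

```bash
python3 q.py
```

```text
t 16.32 turn 1.153 Tz 0.253 tau7 0.266 Fz 5.9
```

Contact shows at about 1.04 rad: joint 7's torque shifts by 0.03 per step, which matches the expected slope, and Tz rises too. At 1.153 rad that gives about 16–17 N, in the middle of the light range. Now I'll release and return to the post.

Call:
jog_arm --commands '[0,0,0,0,0,0,0,0,0,0,0,0,0,0,0,0,0,0]'

```text
time: 16.7
tcp_pos: [0.6029, -0.1011, 0.1336]
ee_rot: [-3.127, -0.304, 0.002]
force: [-3.9, 0.2, 5.8]
gripper_width: 0.0114
```

```bash
python3 q.py
```

```text
t 16.7 turn 1.152 Tz 0.144 tau7 -0.177 Fz 5.8
```

Call:
jog_arm --commands '[0,0,0,0,0,0,0,0,0,0,0,0,0,0,0,0,0,0,0,0,-1,0,0,0,0,0,-2,0,0,0,0,0,-2.5,0,0,-1.2,0,0,0,0,0,-1.2,0,0,0,0,0,-1.2,0,0,0,0,0,0]' --gripper 0.55

```text
time: 17.82
tcp_pos: [0.6037, -0.1014, 0.1888]
ee_rot: [3.015, 0.883, 0.001]
force: [-0.7, -0.7, 0.9]
gripper_width: 0.0418
```

```bash
sed -i 's/(.549,-.0933)/(.5565,-.1315)/' st.py; python3 st.py
python3 - <<'E'
from h import *
p=ctrl.capture("wrist"); np.save("w5.npy",p,allow_pickle=True); a=p["img"][60:320,100:400]; cv2.imwrite("pics/w5.png",cv2.resize(a,None,fx=2.2,fy=2.2,interpolation=cv2.INTER_CUBIC))
for X in [(.5565,-.1315,.143),(.603,-.1015,.173)]: print(((proj(p,X)-[100,60])*2.2).round(0))
E
```

```text
t 17.825 tcp [ 0.6037 -0.1014  0.1888] F [-0.74 -0.65  0.89] T [-0.029  0.026 -0.039] w 0.0418 j7 -1.1
tool y yaw -57.37 zaxis [ 0.001  0.    -1.   ] polar 0.0009 39.9
post tool dx,dy cm [-5.6  -0.01]
axis tool dx,dy cm [-0.09  0.01]
tangential F(ccw) -0.02
[341. 446.]
[340. 343.]
```

View pics/w5.png

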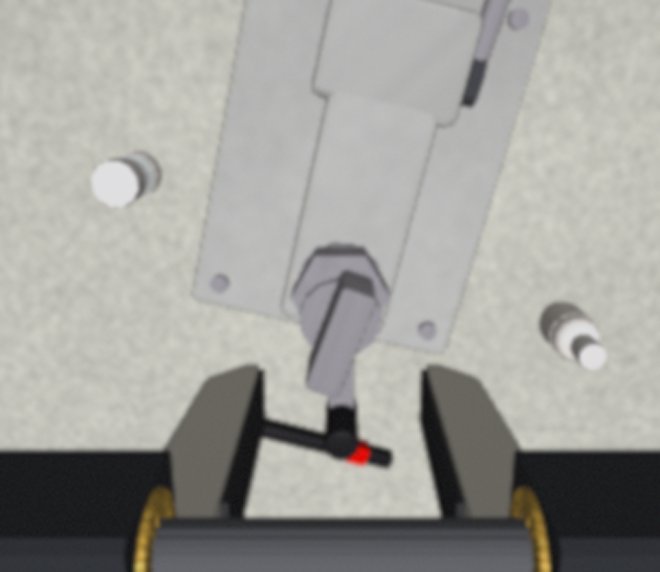

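The post is at (341,445), just as predicted, and the bar has stayed where it was turned. Next I'll move back 5.6 cm, descend and grip.

Call:
jog_arm --commands '[-2.8,0,0,0,0,0,-2.8,0,0,0,0,0,0,0,2,0,0,0,0,0,3,0,0,0,0,0,2.5,0,0,0,0,0,1.5,0,0,0,0,0,0,0,0,0]'

```text
time: 18.75
tcp_pos: [0.556, -0.1313, 0.0975]
ee_rot: [-3.014, -0.883, 0.003]
force: [0.1, 0.5, 0.5]
gripper_width: 0.0418
```

```bash
python3 st.py
```

```text
t 18.75 tcp [ 0.556  -0.1313  0.0975] F [0.15 0.53 0.49] T [-0.013  0.021  0.034] w 0.0418 j7 -1.1
tool y yaw -57.35 zaxis [-0.002  0.    -1.   ] polar 0.0553 -148.0
post tool dx,dy cm [0.03 0.04]
axis tool dx,dy cm [5.53 0.07]
tangential F(ccw) -0.37
```

Call:
jog_arm --commands '[0,0,0,0,0,0,0,0,0,0,0,0,0,0,0,0,0,0,0,0,0,0,0,0,0,0,0,0,0,0,0,0,0,0,0,0]' --gripper 1.0 --grip_force 40

```text
time: 19.5
tcp_pos: [0.5564, -0.1314, 0.0984]
ee_rot: [3.015, 0.884, 0.0]
force: [-1.1, 0.6, 4.5]
gripper_width: 0.0131
```

```bash
python3 st.py
```

```text
t 19.5 tcp [ 0.5564 -0.1314  0.0984] F [-1.14  0.57  4.48] T [ 0.206  0.249 -0.017] w 0.0131 j7 -1.1
tool y yaw -57.3 zaxis [ 0. -0. -1.] polar 0.0551 -147.7
post tool dx,dy cm [0.   0.01]
axis tool dx,dy cm [5.51 0.04]
tangential F(ccw) -1.09
```

Call:
jog_arm --commands '[0.01,-0.29,0.01,0,0,0.5,0.01,-0.29,0.01,0,0,0.5,0.01,-0.29,0.01,0,0,0.5,0.01,-0.29,0.01,0,0,0.5,0.01,-0.29,0.01,0,0,0.5,0.01,-0.29,0.01,0,0,0.5,0.01,-0.29,0.01,0,0,0.5]'

```text
time: 20.38
tcp_pos: [0.549, -0.1136, 0.0975]
ee_rot: [3.125, 0.317, -0.0]
force: [0.4, -2.3, -0.3]
gripper_width: 0.0135
```

```bash
python3 st.py
```

```text
t 20.375 tcp [ 0.549  -0.1136  0.0975] F [ 0.43 -2.29 -0.27] T [-0.578  0.019  0.113] w 0.0135 j7 -1.4
tool y yaw -78.43 zaxis [ 0.    -0.001 -1.   ] polar 0.0552 -167.9
post tool dx,dy cm [0.38 1.91]
axis tool dx,dy cm [ 5.52 -0.05]
tangential F(ccw) 2.33
```

Call:
jog_arm --commands '[0.01,-0.29,0.01,0,0,0.5]'

```text
time: 20.5
tcp_pos: [0.5484, -0.1107, 0.0973]
ee_rot: [3.132, 0.235, -0.0]
force: [-0.3, -3.2, 0.1]
gripper_width: 0.0132
```

```bash
python3 st.py
```

```text
t 20.5 tcp [ 0.5484 -0.1107  0.0973] F [-0.28 -3.22  0.05] T [-0.608 -0.006  0.084] w 0.0132 j7 -1.44
tool y yaw -81.43 zaxis [-0.    -0.001 -1.   ] polar 0.0553 -170.9
post tool dx,dy cm [0.49 2.18]
axis tool dx,dy cm [ 5.53 -0.05]
tangential F(ccw) 3.13
```

Call:
jog_arm --commands '[0.01,-0.29,0.01,0,0,0.5]'

```text
time: 20.62
tcp_pos: [0.5479, -0.1078, 0.0971]
ee_rot: [3.137, 0.153, -0.001]
force: [-0.5, -2.2, -0.9]
gripper_width: 0.013
```

```bash
python3 st.py
```

```text
t 20.625 tcp [ 0.5479 -0.1078  0.0971] F [-0.46 -2.16 -0.86] T [-0.6    0.028  0.087] w 0.013 j7 -1.48
tool y yaw -84.43 zaxis [-0.    -0.001 -1.   ] polar 0.0554 -174.0
post tool dx,dy cm [0.62 2.44]
axis tool dx,dy cm [ 5.54 -0.04]
tangential F(ccw) 2.1
```

Call:
jog_arm --commands '[0.01,-0.29,0.01,0,0,0.5,0.01,-0.29,0.01,0,0,0.5]'

```text
time: 20.88
tcp_pos: [0.5476, -0.1025, 0.0969]
ee_rot: [3.14, -0.012, -0.001]
force: [-0.3, -4.9, -0.1]
gripper_width: 0.0131
```

```bash
python3 st.py
```

```text
t 20.875 tcp [ 0.5476 -0.1025  0.0969] F [-0.25 -4.88 -0.08] T [-1.121  0.203  0.126] w 0.0131 j7 -1.57
tool y yaw -90.44 zaxis [-0.001 -0.001 -1.   ] polar 0.0554 -179.5
post tool dx,dy cm [0.91 2.9 ]
axis tool dx,dy cm [ 5.54 -0.09]
tangential F(ccw) 4.88
```

Call:
jog_arm --commands '[0.01,-0.29,0.01,0,0,0.5]'

```text
time: 21.0
tcp_pos: [0.5475, -0.0999, 0.0968]
ee_rot: [3.138, -0.094, -0.001]
force: [-2.0, -5.1, 0.7]
gripper_width: 0.0128
```

```bash
python3 st.py
```

```text
t 21.0 tcp [ 0.5475 -0.0999  0.0968] F [-1.96 -5.12  0.73] T [-1.289  0.329  0.208] w 0.0128 j7 -1.61
tool y yaw -93.44 zaxis [-0.001 -0.002 -1.   ] polar 0.0555 177.8
post tool dx,dy cm [1.08 3.1 ]
axis tool dx,dy cm [ 5.55 -0.12]
tangential F(ccw) 5.19
```

Call:
jog_arm --commands '[0.01,-0.29,0.01,0,0,0.5]'

```text
time: 21.12
tcp_pos: [0.5476, -0.0974, 0.0967]
ee_rot: [3.134, -0.177, -0.002]
force: [-1.6, -6.5, 1.0]
gripper_width: 0.0129
```

```bash
python3 st.py
```

```text
t 21.125 tcp [ 0.5476 -0.0974  0.0967] F [-1.59 -6.45  0.96] T [-1.534  0.432  0.251] w 0.0129 j7 -1.65
tool y yaw -96.45 zaxis [-0.001 -0.002 -1.   ] polar 0.0556 175.2
post tool dx,dy cm [1.26 3.29]
axis tool dx,dy cm [ 5.55 -0.16]
tangential F(ccw) 6.56
```

Call:
jog_arm --commands '[0.01,-0.29,0,0,0,0.5]'

```text
time: 21.25
tcp_pos: [0.5479, -0.0948, 0.0967]
ee_rot: [3.128, -0.259, -0.002]
force: [-1.2, -7.8, 0.7]
gripper_width: 0.0131
```

```bash
python3 st.py
```

```text
t 21.25 tcp [ 0.5479 -0.0948  0.0967] F [-1.23 -7.83  0.73] T [-1.762  0.506  0.24 ] w 0.0131 j7 -1.69
tool y yaw -99.47 zaxis [-0.001 -0.002 -1.   ] polar 0.0556 172.6
post tool dx,dy cm [1.45 3.47]
axis tool dx,dy cm [ 5.55 -0.2 ]
tangential F(ccw) 7.92
```

Call:
jog_arm --commands '[0.01,-0.29,0,0,0,0.5]'

```text
time: 21.38
tcp_pos: [0.5482, -0.0923, 0.0966]
ee_rot: [3.12, -0.341, -0.002]
force: [-1.5, -8.5, 0.8]
gripper_width: 0.0124
```

```bash
python3 st.py
```

```text
t 21.375 tcp [ 0.5482 -0.0923  0.0966] F [-1.5  -8.5   0.75] T [-2.003  0.624  0.408] w 0.0124 j7 -1.73
tool y yaw -102.47 zaxis [-0.002 -0.003 -1.   ] polar 0.0556 169.9
post tool dx,dy cm [1.65 3.65]
axis tool dx,dy cm [ 5.56 -0.23]
tangential F(ccw) 8.63
```

Call:
jog_arm --commands '[0,-0.29,0,0,0,0.5]'

```text
time: 21.5
tcp_pos: [0.5487, -0.0897, 0.0966]
ee_rot: [3.11, -0.423, -0.002]
force: [-2.7, -10.4, 0.1]
gripper_width: 0.013
```

```bash
python3 st.py
```

```text
t 21.5 tcp [ 0.5487 -0.0897  0.0966] F [ -2.72 -10.44   0.15] T [-2.24   0.644  0.43 ] w 0.013 j7 -1.78
tool y yaw -105.48 zaxis [-0.002 -0.003 -1.   ] polar 0.0557 167.3
post tool dx,dy cm [1.87 3.82]
axis tool dx,dy cm [ 5.56 -0.27]
tangential F(ccw) 10.78
```

Tangential force is 10.8 N plus some tool twist, so 0.6–1.0 Nm in total. That puts about 32–60 N on the washer, mid-range. I'll release and retreat.

Call:
jog_arm --commands '[0,0,0,0,0,0,0,0,0,0,0,0]'

```text
time: 21.75
tcp_pos: [0.5487, -0.0896, 0.0966]
ee_rot: [3.11, -0.42, -0.002]
force: [-3.1, -9.3, -0.2]
gripper_width: 0.0131
```

```bash
python3 st.py
```

```text
t 21.75 tcp [ 0.5487 -0.0896  0.0966] F [-3.13 -9.33 -0.16] T [-1.896  0.535  0.274] w 0.0131 j7 -1.77
tool y yaw -105.38 zaxis [-0.002 -0.003 -1.   ] polar 0.0557 167.1
post tool dx,dy cm [1.86 3.84]
axis tool dx,dy cm [ 5.56 -0.24]
tangential F(ccw) 9.79
```

Call:
jog_arm --commands '[0,0,0,0,0,0,0,0,0,0,0,0,0,0,0,0,0,0,0,0,-1,0,0,0,0,0,-2,0,0,0,0,0,-3,0,0,0,0,0,-3,0,0,0,-2,0,-3,0,0,0,-3,0,-3,0,0,0,0,0,0,0,0,0]' --gripper 0.55

```text
time: 23.0
tcp_pos: [0.5013, -0.0732, 0.2496]
ee_rot: [-3.113, 0.417, -0.006]
force: [0.1, 0.3, -0.3]
gripper_width: 0.0414
```

```bash
python3 st.py
python3 - <<'E'
from h import *
p=ctrl.capture("wrist"); a=p["img"][0:290,60:450]; cv2.imwrite("pics/w6.png",cv2.resize(a,None,fx=2,fy=2,interpolation=cv2.INTER_CUBIC))
for r in ctrl.silhouettes(p,"nut_post")[:1]: print(r["centre"],ray(p,r["centre"],.13))
for a in (160,167,171,175):
    print(a,((proj(p,(.603+.055*np.cos(np.radians(a)),-.1015+.055*np.sin(np.radians(a)),.14))-[60,0])*2).round(0))
E
```

```text
t 23.0 tcp [ 0.5013 -0.0732  0.2496] F [ 0.1   0.29 -0.27] T [ 0.067 -0.048  0.028] w 0.0414 j7 -1.8
tool y yaw -105.27 zaxis [ 0.004  0.    -1.   ] polar 0.1057 164.2
post tool dx,dy cm [6.86 4.17]
axis tool dx,dy cm [10.57  0.1 ]
tangential F(ccw) -0.3
[258.0, 109.2] [ 0.56814429 -0.09473182  0.13      ]
160 [381. 261.]
167 [395. 261.]
171 [403. 260.]
175 [411. 259.]
```

View pics/w6.png

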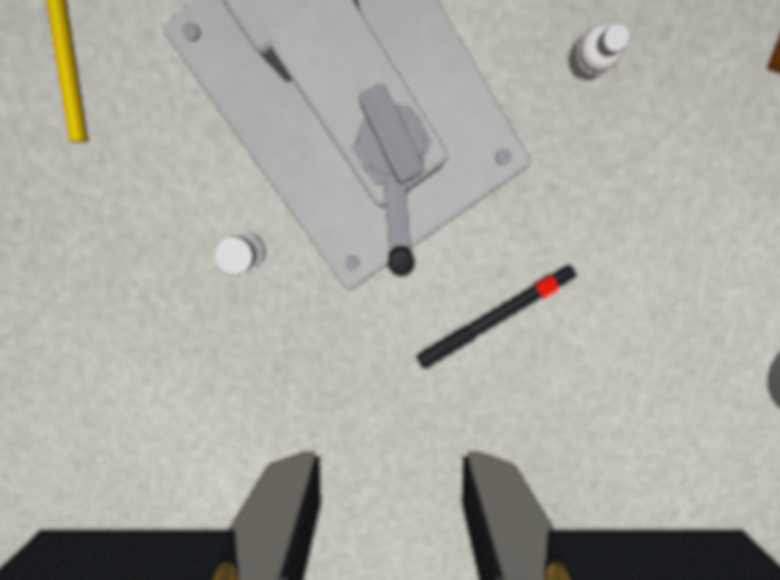

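The post is back at about 170°, its original tight mark. The screw has stayed turned, the robot is clear and the bystanders look undisturbed, so I'm handing in.

```bash
python3 -c "
from bench import ctrl
print(ctrl.close_job())"
```

```text
the job is handed in; nothing more can be done
None
```

I did the full sequence and handed the job in at about 23 s of the 72 s allowed; no verdict is reported.

- **Loosening:** I swung the nut's lever about 0.72 rad anticlockwise.
- **Stop screw:** I turned it clockwise to 1.15 rad. Joint 7's torque showed the foot meeting the pad at about 1.04 rad, so the estimated push is 16–17 N.
- **Tightening:** I swung the lever back clockwise until the push on the post reached 10.8 N, then let go. Counting some tool twist, that is about 0.6–1.0 Nm, or roughly 30–60 N on the washer.

**Last checks:** The final wrist picture shows the lever back at about 170°, close to its original tight mark. The bar is still where I turned it, the gripper is clear, and the vials, marker and part of the pipette in view look undisturbed. The green rack, tip box and most of the orange rack and beaker were not in that picture.

**Checks that failed or disagreed:**
- **First grip:** It closed on nothing. Two cameras put the fingertips about 34 mm higher than the stated tool offset, so I corrected for that by sight.
- **Bar position:** The top camera's rough reading of the bar was about 9 mm off the wrist camera's. I used the wrist camera.
- **Final lever angle:** The tool pose put the lever at about 167°, while the picture showed about 170°.
- **Contact forces:** Both final forces are worked out from torque and feel, not measured directly.

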